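# Stir the drying balls in the parcel room's moisture pan

### The arm

A 6-joint arm with a two-finger parallel gripper is mounted at the origin on the work surface. World frame = base frame: x ahead of the robot, y to its left, z up, the work surface at z = 0. Lengths are in m, angles in rad, forces in N, time in s.
With the tool pointing down it reaches from about 0.35 to 1 m from the base axis. Payload 7.1 kg.
Tool frame: the origin (TCP) lies midway between the tips of the shut fingers; the grasp point (between the pads) lies behind it (bot.tcp_to_grasp is the z of the grasp point in the tool frame, in m); z points along the fingers, y is the line along which they close (so a half turn about z gives the same grasp; the last joint's range is limited). The gripper opens to 85 mm and grips with 20 to 120 N. Pads are 22 mm wide; open, the fingers measure 114 mm over their backs; the gripper's body (76 mm by 85 mm) begins 54 mm behind the grasp point. The pads swing forward as they close: fully open they stand 13 mm farther back than shut.
Start: joints at [-0.019, 0.423, 1.63, -0, 1.089, -0.019], TCP at [0.625, 0, 0.2] pointing down, gripper open.
Joint ranges: [-3, 3], [-0.9, 2.11], [0.09, 2.58], [-1.31, 4.45], [0.11, 2.69], [-2.54, 2.54]. Speed limits (rad/s): [2.39, 2.39, 3.01, 3.14, 3.14, 3.14].

### API

Orientations are given as a 3x3 rotation matrix whose columns are the frame's x, y, z axes.
In Python, from plant import bot gives the robot as it stands.
- The arm moves only by the tool drive_tool, never from a script. Its argument "deltas" is a list of rows, each a list of 5 numbers: the finger opening in m, from 0 to 0.0854, then the shift along the tool's x, y, z in m, then the turn about the tool's z in rad. A call has exactly 8 rows; each row shifts and turns the commanded pose from where the row before left it, along the tool's axes as they then stand; what a row does not reach is not made up. A row lasts 1/8 s, in which the tool goes at most 62.5 mm and 10.7 degrees, less where a joint would pass 70% of its speed; a pose out of reach is approached as far as the arm can. A call is refused whole if a number of a shift passes 0.0625 or a number of a turn 0.188, either way. A call with a gripper value outside its range is refused whole. The fingers move at their own pace and stop on an object; "force" is the grip in N (left out, the last holds). Time passes only in rows, so rows that do not move let the fingers close, or fill a call up. It gives the time, the measured TCP pose, the force, the opening and the grip force at its end, in the units of the state.
- bot.get_obs(): the state, without advancing time (a new reading comes with each control period).
- bot.read_camera(name): name is "scene" or "side" or "wrist"; returns the picture (420x560x3 uint8, red, green, blue); there is no depth.
- bot.camera_info(name): a dict with "K" (3x3 intrinsics, pixels), "pose" (4x4, takes a point from camera to world coordinates); the wrist camera has in their place "hand_eye" (4x4, takes a point from camera to tool coordinates, whose origin is the TCP and whose axes are the flange's). Camera axes: x right, y up, looking along -z (the intrinsics and any distortion apply to the point x, -y, -z); pixel columns grow to the right and rows downward; lengths in m; the calibration is good to about 2 mm. The wrist camera is an equidistant fisheye: a pixel r from the principal point sees the ray r / f radians off the axis. A picture is of the moment at which its call begins: read the wrist's pose just before it. camera_info takes no time and is no camera call.
- bot.close_job(): hands the job in; it is judged then, once.
The state is a dict: "time": time; "joints": joint angles; "joint_vel": joint speeds; "effort": joint torques, N m; "position": TCP position; "tcp_rot": TCP orientation; "wrist_force": force on the tool from outside, world axes, zero at the start; "wrist_torque": the same for the moment, N m; "opening": finger opening in m; "grip_force": force on a finger pad.
Only numpy, scipy, OpenCV 4.12 (cv2) and the standard library are available. Lean on these libraries where they do the work, as an engineer would, in place of code of your own. Each camera call takes 0.05 s, during which the arm holds its last target. There are 200 camera calls.

### The job

The clay drying balls in the steel pan lie separated, large ones on one side and small ones on the other. Take the wooden stirrer by its handle and stir the balls round with its foot, so that each of them is shifted well away from its place and they end mixed: every large ball with a small one beside it, less than a small ball's width between them. Keep all the balls in the pan and the pan on its mat, do not touch the balls with the fingers, leave the parcel, tape and jar alone, and stand the stirrer back upright on its coaster.

Things in the scene. Friction and masses are not known exactly. Their poses are not given: they have to be found in the camera images.
- mat: round black rubber mat lying fixed on the table, 280 mm across, 3 mm thick; origin: centre of its underside
- pan: round open bare-steel pan standing loose on the mat (about 1.2 kg), no handles, 68 mm high, sides 4 mm thick: flat floor 5 mm thick and 122 mm across inside, sides flaring at about 45 degrees up to a height of 38 mm, then nearly upright to a rim 200 mm across; origin: centre of its underside, z up
- pan_in (a point): centre of the pan's inner floor, 5 mm above the pan's underside; pan's axes
- stirrer: stirrer standing loose and upright on the coaster, 206 mm tall, 150 g: a flat-bottomed round steel foot 30 mm across and 28 mm high, then a plain round wooden handle 20 mm across with a rounded top; origin: centre of the foot's flat underside, z along the handle to its top; round, so any grasp yaw serves; it stays upright by itself if set down level
- coaster: round cork coaster fixed on the table, 100 mm across, 6 mm thick, flat on top; origin: centre of its underside
- parcel: bystander: cardboard parcel with a paper band, 80 x 110 x 40 mm high, loose; origin: centre of its underside
- tape: bystander: roll of amber packing tape lying flat, 90 mm across, 48 mm high, loose; origin: centre of its underside
- glue: bystander: white jar, 56 mm across, 110 mm high, loose; origin: centre of its underside
- large0_center (a point): centre of one of three large clay balls (30 mm across, 24 g), lying loose on the pan's floor
- large1_center (a point): centre of one of three large clay balls (30 mm across, 24 g), lying loose on the pan's floor
- large2_center (a point): centre of one of three large clay balls (30 mm across, 24 g), lying loose on the pan's floor
- small0_center (a point): centre of one of six small clay balls (22 mm across, 11 g), same clay, lying loose on the pan's floor
- small1_center (a point): centre of one of six small clay balls (22 mm across, 11 g), same clay, lying loose on the pan's floor
- small2_center (a point): centre of one of six small clay balls (22 mm across, 11 g), same clay, lying loose on the pan's floor
- small3_center (a point): centre of one of six small clay balls (22 mm across, 11 g), same clay, lying loose on the pan's floor
- small4_center (a point): centre of one of six small clay balls (22 mm across, 11 g), same clay, lying loose on the pan's floor
- small5_center (a point): centre of one of six small clay balls (22 mm across, 11 g), same clay, lying loose on the pan's floor
Mind the look-alikes: they are no part of the job. What is shaped like the part that bears large0_center but turquoise is not meant. There is more than one size of the stirrer; the job needs the larger.

How it is judged:
On the way:
1. with the stirrer's foot in the pan, every ball has been shifted: all nine are at once at least 20 mm from where they lay at the start (distance of each of large0_center, large1_center, large2_center, small0_center, small1_center, small2_center, small3_center, small4_center, small5_center from where it was at the start of the episode above 0.02 m and horizontal distance between stirrer and pan_in below 0.08 m and z of stirrer in the frame of pan_in below 0.03 m), for 0.05 s.
At the end, for the whole second after the job is handed in: All balls lie still in the pan, each large ball's centre within 48 mm of a small ball's centre; the pan stands level, within 75 mm of the mat's centre; the stirrer stands still and upright (within 0.1 rad) on the coaster, its axis within 32 mm of the coaster's centre ((distance between large0_center and small0_center below 0.048 m or distance between large0_center and small1_center below 0.048 m or distance between large0_center and small2_center below 0.048 m or distance between large0_center and small3_center below 0.048 m or distance between large0_center and small4_center below 0.048 m or distance between large0_center and small5_center below 0.048 m) and (distance between large1_center and small0_center below 0.048 m or distance between large1_center and small1_center below 0.048 m or distance between large1_center and small2_center below 0.048 m or distance between large1_center and small3_center below 0.048 m or distance between large1_center and small4_center below 0.048 m or distance between large1_center and small5_center below 0.048 m) and (distance between large2_center and small0_center below 0.048 m or distance between large2_center and small1_center below 0.048 m or distance between large2_center and small2_center below 0.048 m or distance between large2_center and small3_center below 0.048 m or distance between large2_center and small4_center below 0.048 m or distance between large2_center and small5_center below 0.048 m) and horizontal distance between each of large0_center, large1_center, large2_center, small0_center, small1_center, small2_center, small3_center, small4_center, small5_center and pan_in below 0.1 m and z of each of large0_center, large1_center, large2_center, small0_center, small1_center, small2_center, small3_center, small4_center, small5_center in the frame of pan_in below 0.05 m and linear speed of each of large0, large1, large2, small0, small1, small2, small3, small4, small5, stirrer below 0.03 m/s and horizontal distance between pan and mat below 0.075 m and angle between each of pan, stirrer's own z axis and vertical below 0.1 rad and height (world z) of pan below 0.01 m and horizontal distance between stirrer and coaster below 0.032 m and z of stirrer in the frame of coaster between 0.002 and 0.012 m); the robot touches nothing.
It fails at once if a ball leaves the pan (horizontal distance between any of large0_center, large1_center, large2_center, small0_center, small1_center, small2_center, small3_center, small4_center, small5_center and pan_in above 0.11 m).
It fails at once if the fingers touch a ball (contact force between the fingers and large0 above 0.3 N or contact force between the fingers and large1 above 0.3 N or contact force between the fingers and large2 above 0.3 N or contact force between the fingers and small0 above 0.3 N or contact force between the fingers and small1 above 0.3 N or contact force between the fingers and small2 above 0.3 N or contact force between the fingers and small3 above 0.3 N or contact force between the fingers and small4 above 0.3 N or contact force between the fingers and small5 above 0.3 N).
It fails at once if the pan is pushed off its mat or tipped (horizontal distance between pan and mat above 0.085 m or angle between pan's own z axis and vertical above 0.35 rad).
It fails at once if the parcel, tape or jar is moved more than 20 mm (distance of any of parcel, tape, glue from where it was at the start of the episode above 0.02 m).
It also fails if it takes over 72 s, if anything falls off the work surface, if the arm or the gripper's body presses on something with over 40 N, if the wrist force passes 120 N, or if a joint passes its speed limit or range.

## Working session

There is one attempt and no reset: what is moved stays moved. The work goes in short steps, Python scripts to look and compute and a tool call to move; the robot and the scene stay as the last step left them, time stands still between calls to the robot, and variables do not carry over. Pictures are saved under pics/ and viewed, at most 10 in all, crops included, and the job is handed in when it is done.

Besides the shell and the picture viewer there is one more tool, called after ">>>" as name(argument=value, ...), one argument or row to a line, values as JSON. drive_tool: Moves the arm, as the interface text tells. Its arguments: {"type":"object","properties":{"deltas":{"type":"array","items":{"type":"array","items":{"type":"number"}}},"force":{"type":"number"}},"required":["deltas"]}

```bash
mkdir -p pics; ls; cat > h.py <<'E'
import numpy as np, cv2
from plant import bot
def info(n):
    c=bot.camera_info(n); return c
def ray(n,u,v,obs=None):
    c=bot.camera_info(n); K=np.array(c['K'])
    if n=='wrist':
        x=(u-K[0,2])/K[0,0]; y=(v-K[1,2])/K[1,1]; t=np.hypot(x,y); s=np.sin(t)/t if t>1e-9 else 1
        d=np.array([x*s,-y*s,-np.cos(t)])
        T=np.eye(4); T[:3,:3]=obs['tcp_rot']; T[:3,3]=obs['position']; P=T@np.array(c['hand_eye'])
    else:
        x=(u-K[0,2])/K[0,0]; y=(v-K[1,2])/K[1,1]; d=np.array([x,-y,-1]); P=np.array(c['pose'])
    d=P[:3,:3]@d; return P[:3,3],d/np.linalg.norm(d)
def onz(n,u,v,z,obs=None):
    o,d=ray(n,u,v,obs); return o+d*(z-o[2])/d[2]
def tri(*rays):
    A=0;b=0
    for o,d in rays:
        M=np.eye(3)-np.outer(d,d); A=A+M; b=b+M@o
    return np.linalg.solve(A,b)
def pic(n,f):
    im=bot.read_camera(n); cv2.imwrite('pics/'+f,im[:,:,::-1]); return im
E
python3 - <<'E'
from h import *
o=bot.get_obs(); print(o['time'],o['position'],o['tcp_rot'],o['opening'],bot.tcp_to_grasp)
for n in('scene','side','wrist'):
    pic(n,n+'0.png'); print({k:v for k,v in info(n).items()})
a=cv2.imread('pics/scene0.png');b=cv2.imread('pics/side0.png')
E
```

```text
pics
0.0 [6.24407157e-01 4.44488790e-05 1.99632637e-01] [[-6.14008390e-05  9.99998824e-01 -1.53223895e-03]
 [ 9.99999998e-01  6.13978913e-05 -1.97082118e-06]
 [-1.87674262e-06 -1.53223907e-03 -9.99998826e-01]] 0.08494607594338982 -0.0187
{'K': array([[406.76204674,   0.        , 284.05811895],
       [  0.        , 406.76204674, 213.23316446],
       [  0.        ,   0.        ,   1.        ]]), 'pose': array([[-0.64132175, -0.62954114,  0.43861641,  1.07495889],
       [ 0.76719522, -0.5180569 ,  0.37819116,  0.40625703],
       [-0.01085864,  0.57904663,  0.81522211,  0.92279695],
       [ 0.        ,  0.        ,  0.        ,  1.        ]])}
{'K': array([[385.63903603,   0.        , 287.31489048],
       [  0.        , 385.63903603, 213.01491391],
       [  0.        ,   0.        ,   1.        ]]), 'pose': array([[ 0.97250377,  0.10595187, -0.20739   ,  0.43527729],
       [-0.2321262 ,  0.51292291, -0.82645479, -0.70320497],
       [ 0.01881065,  0.85187105,  0.52341367,  0.50142601],
       [ 0.        ,  0.        ,  0.        ,  1.        ]])}
{'K': array([[325.1922621 ,   0.        , 287.80562473],
       [  0.        , 325.1922621 , 212.2521752 ],
       [  0.        ,   0.        ,   1.        ]]), 'hand_eye': array([[ 2.39201059e-04,  9.57113388e-01,  2.89713489e-01,
         7.39996989e-02],
       [ 9.99999747e-01, -4.22844332e-04,  5.71285006e-04,
         1.42834888e-05],
       [ 6.69288234e-04,  2.89713279e-01, -9.57113247e-01,
        -1.72897997e-01],
       [ 0.00000000e+00,  0.00000000e+00,  0.00000000e+00,
         1.00000000e+00]])}
```

View pics/scene0.png

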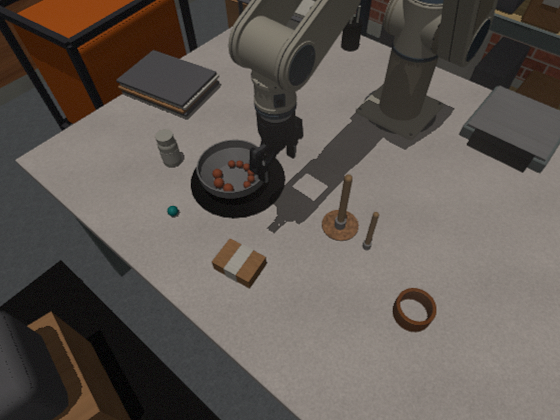

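View pics/side0.png

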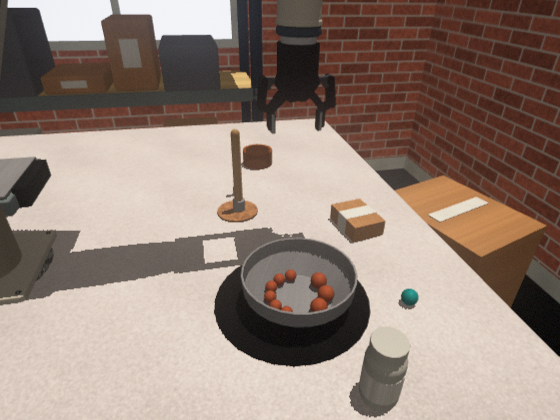

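Scene view: the candidates for the stirrer are the tall one on the cork coaster (foot 340,222, top 348,178) and a short one (foot 368,245, top 375,213). I choose the tall one. The pan is at (230,172) with 9 red balls; the turquoise ball (173,211) is a decoy. The jar is at (168,148), the parcel at (239,263) and the tape at (415,309). The side view shows the tall stirrer top at (235,132) and foot at (238,207), and the pan at (298,283).

```bash
python3 - <<'E'
from h import *
S=cv2.imread('pics/scene0.png');D=cv2.imread('pics/side0.png')
def blobs(im,lo,hi,box,mn=15):
    x0,y0,x1,y1=box; m=cv2.inRange(cv2.cvtColor(im,cv2.COLOR_BGR2HSV)[y0:y1,x0:x1],lo,hi)
    n,l,s,c=cv2.connectedComponentsWithStats(m)
    return [(int(s[i,4]),s[i,:4]+[x0,y0,0,0],(c[i]+[x0,y0]).round(1)) for i in range(1,n) if s[i,4]>=mn]
# wood/cork
for n,im,box in(('scene',S,(310,165,390,255)),('side',D,(205,120,275,225))):
    print(n,[b for b in blobs(im,(3,70,40),(25,255,255),box)])
for n,im,box in(('scene',S,(195,140,270,200)),('side',D,(240,250,355,325))):
    print(n); 
    for b in blobs(im,(0,140,40),(9,255,255),box): print(b,onz(n,*b[2],.021).round(3))
P=tri(ray('scene',348,178),ray('side',235.5,132)); print('top',P)
print('coaster',onz('scene',340,224.5,.006),onz('side',237.5,211,.006))
pan=onz('scene',238,180,.003),onz('side',292,305,.003);print('mat~',pan)
for n,b,z in(('scene',(230,172),.071),('side',(298,281),.071)):print('rim',onz(n,*b,z))
print('parcel',onz('scene',239,258,.04),'jar',onz('side',388,348,.11),onz('scene',165,135,.11),'tape',onz('scene',415,304,.048),'short',onz('scene',368,246,.0),onz('scene',375,213,.12))
c=np.hstack([cv2.resize(S[140:260,190:390],None,fx=2,fy=2,interpolation=2),cv2.resize(D[240:330,235:360],(375,240),interpolation=2)])
cv2.imwrite('pics/c0.png',c)
E
```

```text
scene [(1041, array([322, 175,  36,  66]), array([341.1, 216.7])), (165, array([365, 212,  14,  32]), array([371.5, 227.3]))]
side [(119, array([205, 120,  37,   5]), array([220.8, 121.3])), (561, array([231, 129,  11,  72]), array([236.1, 164.1])), (660, array([243, 144,  29,  26]), array([257. , 156.2])), (577, array([217, 201,  41,  21]), array([236.7, 211.8]))]
scene
(28, array([229, 161,   6,   6]), array([231.2, 163.4])) [ 0.55  -0.251  0.021]
(147, array([237, 161,  17,  26]), array([246.5, 173.2])) [ 0.549 -0.189  0.021]
(131, array([213, 169,  10,  19]), array([217.4, 177.8])) [ 0.616 -0.243  0.021]
(55, array([223, 184,  10,   7]), array([227.6, 187. ])) [ 0.622 -0.196  0.021]
side
(86, array([285, 270,  11,  11]), array([290.1, 274.6])) [ 0.579 -0.162  0.021]
(545, array([311, 273,  23,  38]), array([320.8, 292. ])) [ 0.622 -0.219  0.021]
(400, array([265, 274,  27,  37]), array([274.7, 292.2])) [ 0.541 -0.202  0.021]
top [0.51950439 0.12300753 0.20482836]
coaster [0.51417203 0.12185671 0.006     ] [0.51349803 0.11312843 0.006     ]
mat~ (array([ 0.57416029, -0.20246046,  0.003     ]), array([ 0.56834979, -0.22199507,  0.003     ]))
rim [ 0.60431939 -0.1946354   0.071     ]
rim [ 0.57318925 -0.23662928  0.071     ]
parcel [ 0.77495243 -0.00223952  0.04      ] jar [ 0.63859657 -0.42219297  0.11      ] [ 0.64345006 -0.40852452  0.11      ] tape [0.60930016 0.39184252 0.048     ] short [0.5193738  0.21602247 0.        ] [0.50294458 0.20297171 0.12      ]
```

View pics/c0.png

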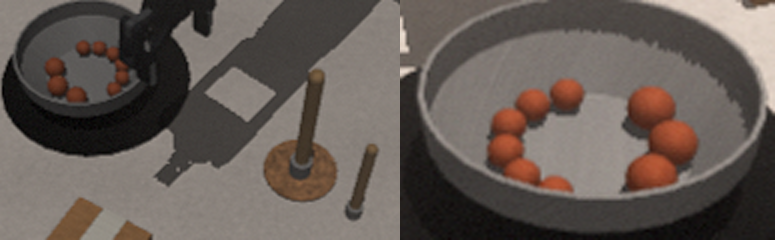

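The crop confirms the tall stirrer on the cork as the larger one. It also shows the balls in a ring, with the large ones on the +x side. Next, a wrist view over the pan, then the stirrer.

>>> drive_tool(
  deltas=[
    [0.085, 0, 0, -0.03, 0],
    [0.085, -0.03, -0.01, -0.03, 0],
    [0.085, -0.03, -0.01, -0.03, 0],
    [0.085, -0.03, -0.01, -0.01, 0],
    [0.085, -0.03, -0.01, 0, 0],
    [0.085, -0.01, -0.01, 0, 0],
    [0.085, 0, 0, 0, 0],
    [0.085, 0, 0, 0, 0],
  ],
)

```text
time: 1.15
position: [0.5752, -0.1291, 0.3002]
tcp_rot: [[-0.001, 1.0, -0.0], [1.0, 0.001, 0.0], [0.0, -0.0, -1.0]]
wrist_force: [0.3, -0.1, -0.1]
opening: 0.0849
grip_force: 0.0
```

```bash
python3 - <<'E'
from h import *
import pickle
o=bot.get_obs(); im=pic('wrist','w1.png'); pickle.dump(o,open('o1.pkl','wb')); print(o['position'])
E
```

```text
[ 0.5751557  -0.12912962  0.30022856]
```

View pics/w1.png

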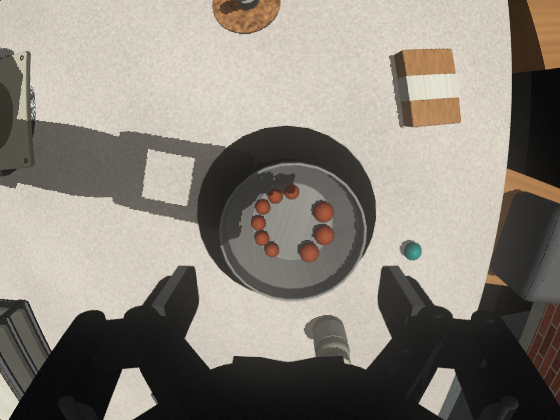

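>>> drive_tool(
  deltas=[
    [0.085, 0.03, -0.01, 0.01, 0],
    [0.085, 0.04, -0.01, 0, 0],
    [0.085, 0.04, -0.01, 0, 0],
    [0.085, 0.04, -0.01, 0, 0],
    [0.085, 0.04, -0.01, 0, 0],
    [0.085, 0.03, -0.01, 0, 0],
    [0.085, 0.03, 0, 0, 0],
    [0.085, 0, 0, 0, 0],
  ],
)

```text
time: 2.2
position: [0.5148, 0.1224, 0.2904]
tcp_rot: [[-0.004, 1.0, 0.0], [1.0, 0.004, 0.0], [0.0, 0.0, -1.0]]
wrist_force: [0.2, 0.5, -0.7]
opening: 0.085
grip_force: 0.0
```

```bash
python3 - <<'E'
from h import *
import pickle
o=bot.get_obs(); im=pic('wrist','w2.png'); pickle.dump(o,open('o2.pkl','wb')); print(o['position'])
E
```

```text
[0.51482958 0.12236377 0.29038967]
```

View pics/w2.png

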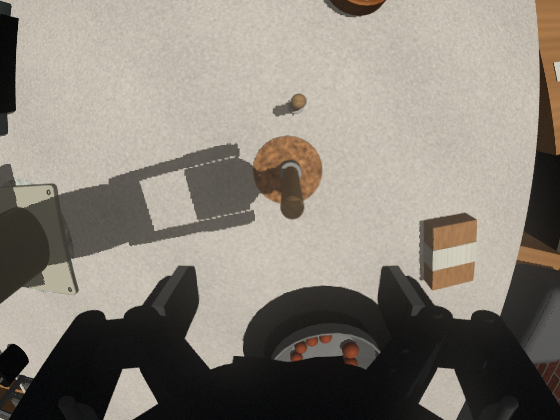

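w1: mat (287,213), pan rim centre about (293,231), three large balls on the right (324,211; 324,235; 309,252), six small ones on the left. w2: coaster (288,169), stirrer top (292,208).

```bash
python3 - <<'E'
from h import *
import pickle
o1=pickle.load(open('o1.pkl','rb'));o2=pickle.load(open('o2.pkl','rb'))
W1=cv2.imread('pics/w1.png');W2=cv2.imread('pics/w2.png')
m=cv2.inRange(cv2.cvtColor(W2,cv2.COLOR_BGR2HSV)[120:225,245:330],(3,60,40),(25,255,255))
c=max(cv2.findContours(m,0,1)[0],key=cv2.contourArea);h=cv2.convexHull(c[c[:,0,1]<70])+[245,120];e=cv2.fitEllipse(h);print('coaster',e,onz('wrist',*e[0],.006,o2))
top=ray('wrist',292,209,o2)
print('top',tri(top,ray('scene',348,177),ray('side',235.5,131)),'ontop',onz('wrist',292,209,.21,o2))
print('foot',onz('wrist',290,168,.034,o2), 'short',onz('wrist',299,101,.12,o2))
# heights: coaster from scene+wrist+side
print('coaster tri',tri(ray('wrist',*e[0],o2),ray('scene',340,224.5),ray('side',237.5,211)))
print('mat',onz('wrist',287.5,213,.003,o1),'rim',onz('wrist',293,231,.071,o1))
# rim edges
L=[onz('wrist',u,v,.071,o1)[:2] for u,v in((219,231),(367,231),(293,163),(293,300))];print('rimpts',np.round(L,3))
print('parcel',onz('wrist',428,87,.04,o1),'jar',onz('wrist',325,328,.11,o1))
m=cv2.inRange(cv2.cvtColor(W1,cv2.COLOR_BGR2HSV)[170:275,235:345],(0,120,40),(11,255,255))
d=cv2.distanceTransform(m,cv2.DIST_L2,5)
B=[]
while d.max()>3.5:
    _,r,_,p=cv2.minMaxLoc(d); 
    big=p[0]+235>300; B.append(onz('wrist',p[0]+235,p[1]+170,.023 if big else .019,o1)[:2]); print(p[0]+235,p[1]+170,round(r,1),B[-1].round(4))
    cv2.circle(d,p,int(r+3),0,-1)
np.save('B0.npy',B)
E
```

```text
coaster ((287.1019592285156, 169.5016326904297), (67.8612060546875, 69.39866638183594), 85.94786071777344) [0.51358173 0.12149464 0.006     ]
top [0.51885421 0.12198546 0.20740962] ontop [0.51810137 0.12249142 0.21      ]
foot [0.51749528 0.12812623 0.034     ] short [0.52588132 0.21306409 0.12      ]
coaster tri [0.51333236 0.12066502 0.00224803]
mat [ 0.57442066 -0.19848398  0.003     ] rim [ 0.58177992 -0.2025256   0.071     ]
rimpts [[ 0.483 -0.203]
 [ 0.681 -0.203]
 [ 0.581 -0.113]
 [ 0.583 -0.309]]
parcel [ 0.76929178 -0.00434981  0.04      ] jar [ 0.62640017 -0.33175776  0.11      ]
323 212 9.6 [ 0.626  -0.1908]
324 235 9.4 [ 0.6287 -0.2265]
309 252 8.6 [ 0.607 -0.254]
275 196 7.0 [ 0.5564 -0.1681]
258 223 7.0 [ 0.5308 -0.2091]
291 191 6.6 [ 0.5794 -0.1607]
262 207 6.6 [ 0.5373 -0.1845]
262 238 6.6 [ 0.5362 -0.2329]
272 250 6.4 [ 0.5509 -0.2524]
```

>>> drive_tool(
  deltas=[
    [0.085, 0.0005, 0.003, 0.02, 0],
    [0.085, 0, 0, 0.035, 0],
    [0.085, 0, 0, 0.035, 0],
    [0.085, 0, 0, 0.03, 0],
    [0.085, 0, 0, 0.018, 0],
    [0.085, 0, 0, 0, 0],
    [0.03, 0, 0, 0, 0],
    [0.01, 0, 0, 0, 0],
  ],
  force=60,
)

```text
time: 3.25
position: [0.5188, 0.1205, 0.1535]
tcp_rot: [[0.0, 1.0, 0.002], [1.0, -0.0, 0.0], [0.0, 0.002, -1.0]]
wrist_force: [0.5, -0.2, -0.0]
opening: 0.0511
grip_force: 0.0
```

>>> drive_tool(
  deltas=[
    [0.01, 0, 0, 0, 0],
    [0.01, 0, 0, 0, 0],
    [0.01, 0, 0, 0, 0],
    [0.01, 0, 0, -0.01, 0],
    [0.01, 0, 0, -0.02, 0],
    [0.01, 0, 0, -0.02, 0],
    [0.01, 0, 0, 0, 0],
    [0.01, 0, 0, 0, 0],
  ],
  force=60,
)

```text
time: 4.25
position: [0.5175, 0.1204, 0.2019]
tcp_rot: [[0.0, 1.0, -0.001], [1.0, -0.0, -0.0], [-0.0, -0.001, -1.0]]
wrist_force: [-1.1, -0.2, -2.1]
opening: 0.0177
grip_force: 58.9
```

```bash
python3 - <<'E'
from h import *
print(bot.get_obs()['position'])
a=bot.read_camera('scene')[:,:,::-1];b=bot.read_camera('side')[:,:,::-1]
cv2.imwrite('pics/g.png',np.hstack([cv2.resize(a[100:260,260:400],(350,400)),cv2.resize(b[90:250,170:310],(350,400))]))
E
```

```text
[0.51746074 0.12041848 0.20186301]
```

View pics/g.png

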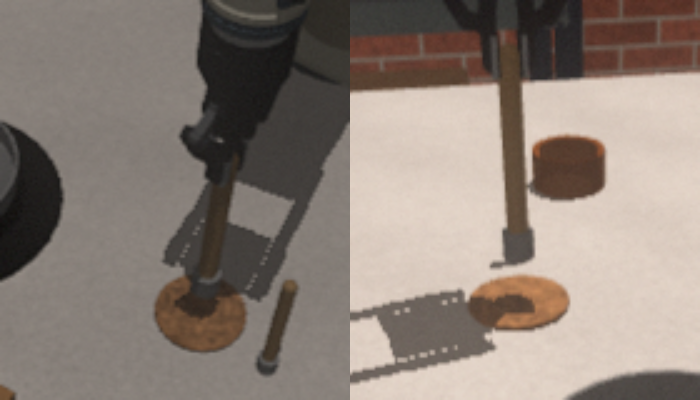

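Grasp is good: the stirrer hangs straight in both views. Carrying it over the pan.

>>> drive_tool(
  deltas=[
    [0.01, -0.02, 0.004, -0.02, 0],
    [0.01, -0.045, 0.009, -0.02, 0],
    [0.01, -0.055, 0.01, -0.008, 0],
    [0.01, -0.055, 0.01, 0, 0],
    [0.01, -0.055, 0.01, 0, 0],
    [0.01, -0.05, 0.01, 0, 0],
    [0.01, -0.035, 0.0075, 0, 0],
    [0.01, -0.015, 0.003, 0, 0],
  ],
)

```text
time: 5.35
position: [0.5812, -0.2112, 0.2492]
tcp_rot: [[0.002, 1.0, -0.002], [1.0, -0.002, 0.001], [0.001, -0.002, -1.0]]
wrist_force: [-0.2, 1.5, -0.6]
opening: 0.0173
grip_force: 58.8
```

```bash
cat > bl.py <<'E'
from h import *
def balls(name='side',show=None):
    im=bot.read_camera(name)[:,:,::-1].copy(); return im
E
python3 - <<'E'
from h import *
o=bot.get_obs();print(o['position'],o['wrist_force'])
ims=[bot.read_camera(n)[:,:,::-1] for n in('scene','side','wrist')]
cv2.imwrite('pics/p.png',np.hstack([cv2.resize(ims[0][120:220,180:300],(360,300)),cv2.resize(ims[1][160:340,220:380],(267,300))]))
cv2.imwrite('pics/pw.png',ims[2])
cv2.imwrite('pics/p3.png',np.vstack([cv2.imread('pics/p.png'),cv2.resize(ims[2][100:330,190:420],(627,300))]))
E
```

```text
[ 0.58118182 -0.21120606  0.24924103] [-0.18161918  1.45017338 -0.59273995]
```

View pics/p3.png

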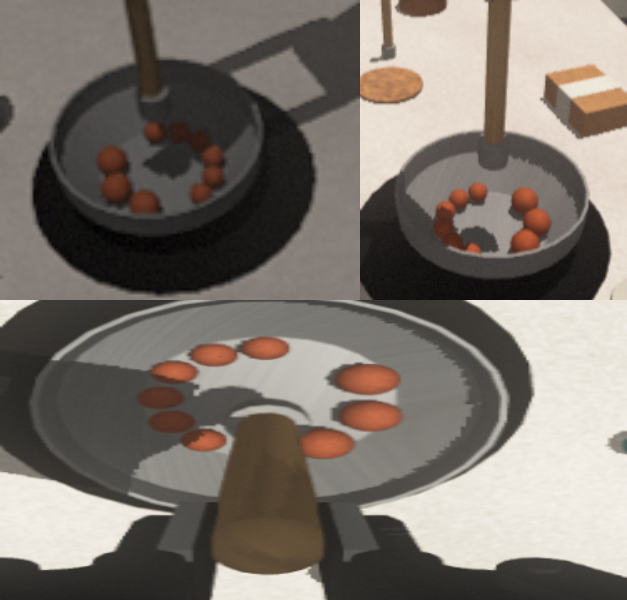

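The foot hangs inside the ring of balls over the pan centre, in the clear. Lowering it now.

>>> drive_tool(
  deltas=[
    [0.01, 0, 0, 0.025, 0],
    [0.01, 0, 0, 0.03, 0],
    [0.01, 0, 0, 0.02, 0],
    [0.01, 0, 0, 0.008, 0],
    [0.01, 0, 0, 0.004, 0],
    [0.01, 0, 0, 0.001, 0],
    [0.01, 0, 0, 0, 0],
    [0.01, 0, 0, 0, 0],
  ],
)

```text
time: 6.5
position: [0.5818, -0.2096, 0.163]
tcp_rot: [[0.0, 1.0, 0.001], [1.0, -0.0, -0.0], [-0.0, 0.001, -1.0]]
wrist_force: [1.1, 0.5, -0.9]
opening: 0.0175
grip_force: 58.8
```

```bash
cat > look.py <<'E'
from h import *
import sys
def look(f=None):
    o=bot.get_obs(); im=bot.read_camera('wrist')[:,:,::-1].copy()
    if f: cv2.imwrite('pics/'+f,im)
    P=o['position']; print('t',round(o['time'],2),'tcp',P.round(4),'F',o['wrist_force'].round(1))
    m=cv2.inRange(cv2.cvtColor(im,cv2.COLOR_BGR2HSV),(0,140,25),(11,255,255)); m[330:]=0
    m=cv2.morphologyEx(m,cv2.MORPH_OPEN,np.ones((3,3)))
    d=cv2.distanceTransform(m,cv2.DIST_L2,5); out=[]
    while d.max()>3 and len(out)<14:
        _,r,_,p=cv2.minMaxLoc(d); x=onz('wrist',*p,.02,o)
        if np.hypot(x[0]-.581,x[1]+.209)<.11: out.append((*x[:2].round(3),round(r,1),p))
        cv2.circle(d,p,int(r*1.0+2),0,-1)
    for q in out: print(q)
if __name__=='__main__': look(sys.argv[1] if len(sys.argv)>1 else None)
E
python3 look.py s1.png
python3 - <<'E'
import numpy as np
R=.036;a=np.radians(60+np.arange(0,17)*22.5);p=R*np.c_[np.sin(a),np.cos(a)];print(p[0].round(3),np.diff(p,axis=0).round(4).tolist())
E
```

```text
t 6.5 tcp [ 0.5818 -0.2096  0.163 ] F [ 1.1  0.5 -0.9]
(np.float64(0.628), np.float64(-0.191), 13.0, (335, 173))
(np.float64(0.63), np.float64(-0.228), 12.8, (335, 209))
(np.float64(0.609), np.float64(-0.254), 11.0, (314, 233))
(np.float64(0.557), np.float64(-0.167), 10.0, (262, 149))
(np.float64(0.58), np.float64(-0.161), 9.8, (286, 143))
(np.float64(0.549), np.float64(-0.251), 6.6, (256, 230))
(np.float64(0.533), np.float64(-0.233), 6.4, (240, 214))
(np.float64(0.532), np.float64(-0.21), 5.8, (238, 192))
(np.float64(0.556), np.float64(-0.255), 4.2, (263, 234))
(np.float64(0.528), np.float64(-0.204), 3.2, (234, 186))
(np.float64(0.541), np.float64(-0.235), 3.2, (248, 216))
[0.031 0.018] [[0.0045, -0.0133], [-0.0009, -0.014], [-0.0062, -0.0126], [-0.0106, -0.0093], [-0.0133, -0.0045], [-0.014, 0.0009], [-0.0126, 0.0062], [-0.0093, 0.0106], [-0.0045, 0.0133], [0.0009, 0.014], [0.0062, 0.0126], [0.0106, 0.0093], [0.0133, 0.0045], [0.014, -0.0009], [0.0126, -0.0062], [0.0093, -0.0106]]
```

>>> drive_tool(
  deltas=[
    [0.01, 0.01, 0.006, 0.003, 0],
    [0.01, 0.021, 0.012, 0, 0],
    [0.01, 0.0045, -0.0133, 0, 0],
    [0.01, -0.0009, -0.014, 0, 0],
    [0.01, -0.0062, -0.0126, 0, 0],
    [0.01, -0.0106, -0.0093, 0, 0],
    [0.01, -0.0133, -0.0045, 0, 0],
    [0.01, -0.014, 0.0009, 0, 0],
  ],
)

```text
time: 7.55
position: [0.5462, -0.2201, 0.1594]
tcp_rot: [[0.001, 1.0, -0.0], [1.0, -0.001, 0.001], [0.001, -0.0, -1.0]]
wrist_force: [0.7, 1.9, -0.3]
opening: 0.0178
grip_force: 59.0
```

>>> drive_tool(
  deltas=[
    [0.01, -0.0126, 0.0062, 0, 0],
    [0.01, -0.0093, 0.0106, 0, 0],
    [0.01, -0.0045, 0.0133, 0, 0],
    [0.01, 0.0009, 0.014, 0, 0],
    [0.01, 0.0062, 0.0126, 0, 0],
    [0.01, 0.0106, 0.0093, 0, 0],
    [0.01, 0.0133, 0.0045, 0, 0],
    [0.01, 0.014, -0.0009, 0, 0],
  ],
)

```text
time: 8.55
position: [0.6154, -0.1993, 0.159]
tcp_rot: [[-0.001, 1.0, -0.003], [1.0, 0.001, -0.0], [-0.0, -0.003, -1.0]]
wrist_force: [-3.5, -1.7, -0.1]
opening: 0.018
grip_force: 59.7
```

```bash
python3 look.py s2.png
```

```text
t 8.55 tcp [ 0.6154 -0.1993  0.159 ] F [-3.5 -1.7 -0.1]
(np.float64(0.626), np.float64(-0.18), 14.0, (299, 173))
(np.float64(0.556), np.float64(-0.249), 8.6, (231, 239))
(np.float64(0.537), np.float64(-0.23), 8.0, (212, 222))
(np.float64(0.543), np.float64(-0.209), 8.0, (217, 202))
(np.float64(0.646), np.float64(-0.21), 7.6, (319, 203))
(np.float64(0.542), np.float64(-0.186), 6.4, (214, 180))
(np.float64(0.586), np.float64(-0.26), 6.0, (260, 249))
(np.float64(0.643), np.float64(-0.201), 5.2, (316, 194))
(np.float64(0.557), np.float64(-0.159), 4.0, (228, 152))
(np.float64(0.643), np.float64(-0.219), 4.0, (316, 212))
(np.float64(0.636), np.float64(-0.2), 3.6, (309, 193))
(np.float64(0.629), np.float64(-0.235), 3.6, (302, 227))
```

View pics/s2.png

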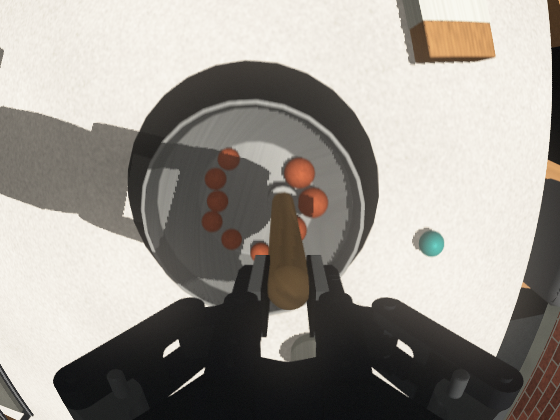

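The foot slid inside the ring and the balls barely moved. Now out between two large balls and round at a larger radius.

```bash
cat > arc.py <<'E'
import numpy as np,sys
# x y(world, rel pan centre) start ; then R a0 step n
from h import bot
v=list(map(float,sys.argv[1:])); R,a0,st,n=v[:4]; C=np.array(v[4:6]) if len(v)>4 else np.array([.581,-.209])
a=np.radians(a0+st*np.arange(int(n))); p=C+R*np.c_[np.cos(a),np.sin(a)]
q=np.vstack([bot.get_obs()['position'][:2],p]); print(np.diff(q,axis=0)[:,::-1].round(4).tolist())
E
python3 arc.py .045 8 20 16
```

```text
[[-0.0049, 0.0102], [0.0149, -0.0048], [0.0123, -0.0096], [0.0083, -0.0133], [0.0032, -0.0153], [-0.0022, -0.0155], [-0.0073, -0.0138], [-0.0116, -0.0105], [-0.0145, -0.0059], [-0.0156, -0.0005], [-0.0149, 0.0048], [-0.0123, 0.0096], [-0.0083, 0.0133], [-0.0032, 0.0153], [0.0022, 0.0155], [0.0073, 0.0138]]
```

>>> drive_tool(
  deltas=[
    [0.01, -0.005, 0.01, 0, 0],
    [0.01, 0.015, -0.005, 0, 0],
    [0.01, 0.012, -0.0095, 0, 0],
    [0.01, 0.0085, -0.0135, 0, 0],
    [0.01, 0.003, -0.0155, 0, 0],
    [0.01, -0.002, -0.0155, 0, 0],
    [0.01, -0.0075, -0.014, 0, 0],
    [0.01, -0.0115, -0.0105, 0, 0],
  ],
)

```text
time: 9.6
position: [0.5444, -0.1891, 0.1607]
tcp_rot: [[0.001, 1.0, 0.006], [1.0, -0.001, -0.001], [-0.001, 0.006, -1.0]]
wrist_force: [6.4, -1.1, 1.1]
opening: 0.0175
grip_force: 59.3
```

```bash
python3 look.py s3.png
```

```text
t 9.6 tcp [ 0.5444 -0.1891  0.1607] F [ 6.4 -1.1  1.1]
(np.float64(0.594), np.float64(-0.181), 12.6, (337, 184))
(np.float64(0.631), np.float64(-0.213), 11.6, (371, 215))
(np.float64(0.616), np.float64(-0.241), 11.6, (355, 240))
(np.float64(0.538), np.float64(-0.177), 9.6, (281, 180))
(np.float64(0.527), np.float64(-0.222), 8.4, (270, 223))
(np.float64(0.521), np.float64(-0.197), 5.8, (264, 200))
(np.float64(0.587), np.float64(-0.262), 5.0, (327, 259))
(np.float64(0.529), np.float64(-0.238), 3.6, (272, 238))
```

View pics/s3.png

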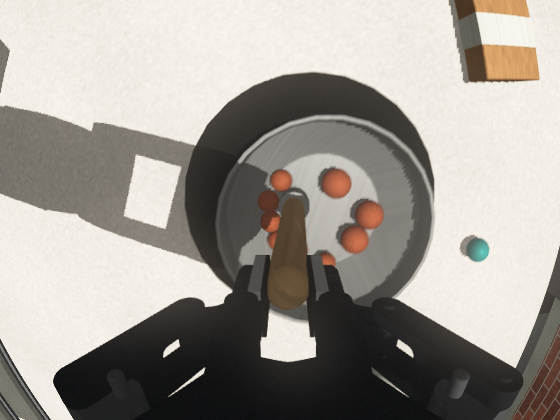

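L1 is now detached, sitting inside the ring. Continuing round to sweep the small balls toward L2 and L3.

>>> drive_tool(
  deltas=[
    [0.01, -0.013, -0.005, 0, 0],
    [0.01, -0.0155, -0.0005, 0, 0],
    [0.01, -0.015, 0.005, 0, 0],
    [0.01, -0.012, 0.0095, 0, 0],
    [0.01, -0.008, 0.0135, 0, 0],
    [0.01, -0.003, 0.015, 0, 0],
    [0.01, 0.002, 0.015, 0, 0],
    [0.01, 0, 0, 0, 0],
  ],
)

```text
time: 10.65
position: [0.5962, -0.2516, 0.159]
tcp_rot: [[-0.001, 1.0, -0.001], [1.0, 0.001, 0.0], [0.0, -0.001, -1.0]]
wrist_force: [-1.4, 1.7, -1.2]
opening: 0.0175
grip_force: 59.0
```

```bash
python3 look.py s4.png; python3 - <<'E'
from h import *
b=bot.read_camera('side')[:,:,::-1]; a=bot.read_camera('scene')[:,:,::-1]
w=cv2.imread('pics/s4.png')
cv2.imwrite('pics/s4c.png',np.hstack([cv2.resize(w[80:320,160:480],(427,320)),cv2.resize(b[230:340,220:370],(373,274)).repeat(1,0)[:274] if 0 else cv2.resize(b[220:340,225:365],(373,320))]))
E
```

```text
t 10.65 tcp [ 0.5962 -0.2516  0.159 ] F [-1.4  1.7 -1.2]
(np.float64(0.593), np.float64(-0.177), 13.2, (285, 116))
(np.float64(0.635), np.float64(-0.207), 13.2, (328, 148))
(np.float64(0.629), np.float64(-0.238), 13.2, (322, 179))
(np.float64(0.542), np.float64(-0.181), 9.8, (231, 121))
(np.float64(0.536), np.float64(-0.206), 6.6, (226, 147))
(np.float64(0.575), np.float64(-0.269), 5.8, (267, 209))
(np.float64(0.555), np.float64(-0.258), 3.6, (247, 199))
```

View pics/s4c.png

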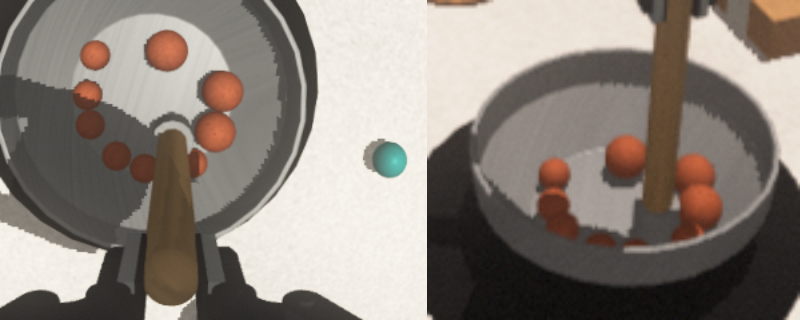

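s4 shows L1 at (284,117), L2 (326,147) and L3 (320,179). A small ball is wedged by L3 at (308,202), and the other five are down the left side (231,121; 226,151; 227,174; 247,197; 269,206). That is my tenth picture, so from here I go by numbers. First I'll improve the detector on the saved image.

```bash
cat > look.py <<'E'
from h import *
import pickle,sys
def det(im,o,top=330):
    b,g,r=[im[:,:,i].astype(float) for i in range(3)]
    m=((r>1.6*g)&(r>1.6*b)&(r>35)).astype(np.uint8)
    m[top:]=0
    n,l,s,c=cv2.connectedComponentsWithStats(m); out=[]
    d0=cv2.distanceTransform(m,cv2.DIST_L2,5); d=d0.copy()
    while d.max()>2.5 and len(out)<16:
        _,rr,_,p=cv2.minMaxLoc(d); x=onz('wrist',*p,.02,o)
        if np.hypot(x[0]-.58,x[1]+.209)<.1: out.append((round(x[0],3),round(x[1],3),round(rr,1),p,int(s[l[p[1],p[0]],4])))
        cv2.circle(d,p,int(rr*1.0+3),0,-1)
    return out
def look(f):
    o=bot.get_obs(); im=bot.read_camera('wrist')[:,:,::-1].copy()
    cv2.imwrite('pics/'+f,im); P=o['position']; print('t',round(o['time'],2),'tcp',P.round(4),'F',o['wrist_force'].round(1))
    for q in det(im,o): print(q)
if __name__=='__main__': look(sys.argv[1])
E
python3 - <<'E'
from look import *
im=cv2.imread('pics/s4.png')
for p in((231,121),(226,151),(227,174),(247,197),(269,206),(308,202),(284,117),(255,160),(240,185),(288,220)):print(p,im[p[1],p[0],::-1])
for q in det(im,bot.get_obs()):print(q)
E
```

```text
(231, 121) [206 115  80]
(226, 151) [210 117  80]
(227, 174) [94 57 43]
(247, 197) [93 54 41]
(269, 206) [92 54 40]
(308, 202) [97 57 44]
(284, 117) [207 117  82]
(255, 160) [195 192 185]
(240, 185) [83 81 78]
(288, 220) [82 65 46]
(np.float64(0.592), np.float64(-0.179), 14.2, (285, 118), 694)
(np.float64(0.632), np.float64(-0.208), 14.2, (327, 148), 1343)
(np.float64(0.627), np.float64(-0.238), 14.0, (321, 179), 1343)
(np.float64(0.54), np.float64(-0.181), 10.2, (231, 121), 349)
(np.float64(0.554), np.float64(-0.256), 9.8, (247, 196), 325)
(np.float64(0.573), np.float64(-0.266), 8.8, (266, 206), 291)
(np.float64(0.533), np.float64(-0.232), 8.6, (225, 173), 311)
(np.float64(0.532), np.float64(-0.208), 7.8, (223, 149), 310)
(np.float64(0.615), np.float64(-0.261), 6.4, (308, 201), 201)
(np.float64(0.542), np.float64(-0.21), 3.0, (233, 150), 310)
```

>>> drive_tool(
  deltas=[
    [0.01, 0.014, -0.011, 0, 0],
    [0.01, 0.013, -0.01, 0, 0],
    [0.01, 0.014, -0.0035, 0, 0],
    [0.01, 0.014, -0.0035, 0, 0],
    [0.01, 0.016, -0.002, 0, 0],
    [0.01, 0.015, -0.001, 0, 0],
    [0.01, 0.004, 0.013, 0, 0],
    [0.01, -0.002, 0.014, 0, 0],
  ],
)

```text
time: 11.8
position: [0.5913, -0.1641, 0.1593]
tcp_rot: [[-0.001, 1.0, -0.003], [1.0, 0.001, -0.0], [-0.0, -0.003, -1.0]]
wrist_force: [-5.4, -1.3, 1.4]
opening: 0.0173
grip_force: 59.6
```

```bash
python3 look.py s5.png
```

```text
t 11.8 tcp [ 0.5913 -0.1641  0.1593] F [-5.4 -1.3  1.4]
(np.float64(0.618), np.float64(-0.17), 13.2, (315, 198), 636)
(np.float64(0.634), np.float64(-0.208), 13.2, (330, 234), 871)
(np.float64(0.543), np.float64(-0.18), 9.4, (240, 208), 307)
(np.float64(0.536), np.float64(-0.209), 9.2, (235, 235), 563)
(np.float64(0.538), np.float64(-0.231), 8.6, (238, 254), 563)
(np.float64(0.633), np.float64(-0.233), 7.0, (328, 256), 871)
(np.float64(0.623), np.float64(-0.228), 3.0, (318, 252), 871)
```

>>> drive_tool(
  deltas=[
    [0.01, -0.02, -0.003, 0, 0],
    [0.01, -0.025, -0.003, 0, 0],
    [0.01, -0.022, 0.001, 0, 0],
    [0.01, -0.015, 0.004, 0, 0],
    [0.01, -0.005, 0.003, 0, 0],
    [0.01, 0.0035, 0.0065, 0, 0],
    [0.01, 0.0055, 0.008, 0, 0],
    [0.01, 0.004, 0.0045, 0, 0],
  ],
)

```text
time: 12.85
position: [0.6118, -0.2371, 0.1591]
tcp_rot: [[-0.002, 1.0, -0.003], [1.0, 0.002, 0.0], [0.0, -0.003, -1.0]]
wrist_force: [-4.3, 0.0, 1.3]
opening: 0.0179
grip_force: 60.1
```

```bash
python3 look.py s6.png
```

```text
t 12.85 tcp [ 0.6118 -0.2371  0.1591] F [-4.3  0.   1.3]
(np.float64(0.635), np.float64(-0.205), 14.6, (312, 160), 2176)
(np.float64(0.615), np.float64(-0.181), 14.2, (292, 135), 2176)
(np.float64(0.633), np.float64(-0.234), 13.0, (310, 189), 2176)
(np.float64(0.542), np.float64(-0.181), 10.2, (216, 136), 348)
(np.float64(0.537), np.float64(-0.231), 9.8, (213, 187), 632)
(np.float64(0.556), np.float64(-0.255), 9.8, (233, 210), 308)
(np.float64(0.582), np.float64(-0.264), 8.8, (259, 218), 289)
(np.float64(0.534), np.float64(-0.211), 8.6, (210, 167), 632)
(np.float64(0.622), np.float64(-0.254), 4.2, (298, 209), 2176)
```

>>> drive_tool(
  deltas=[
    [0.01, -0.003, 0.0035, 0, 0],
    [0.01, -0.003, 0.0035, 0, 0],
    [0.01, 0.009, 0.007, 0, 0],
    [0.01, 0.011, 0.0045, 0, 0],
    [0.01, 0.0115, 0.002, 0, 0],
    [0.01, 0.0115, -0.001, 0, 0],
    [0.01, 0, 0, 0, 0],
    [0.01, 0, 0, 0, 0],
  ],
)

```text
time: 13.9
position: [0.6306, -0.2014, 0.1593]
tcp_rot: [[-0.001, 1.0, -0.003], [1.0, 0.001, -0.001], [-0.001, -0.003, -1.0]]
wrist_force: [-5.1, -0.9, 2.0]
opening: 0.0174
grip_force: 62.8
```

```bash
python3 look.py s7.png
```

```text
t 13.9 tcp [ 0.6306 -0.2014  0.1593] F [-5.1 -0.9  2. ]
(np.float64(0.601), np.float64(-0.169), 14.6, (258, 160), 689)
(np.float64(0.633), np.float64(-0.194), 14.0, (291, 185), 675)
(np.float64(0.639), np.float64(-0.224), 12.8, (297, 214), 630)
(np.float64(0.541), np.float64(-0.18), 9.8, (199, 172), 321)
(np.float64(0.535), np.float64(-0.21), 9.8, (195, 201), 607)
(np.float64(0.537), np.float64(-0.232), 9.4, (198, 221), 607)
(np.float64(0.555), np.float64(-0.256), 9.4, (217, 243), 288)
(np.float64(0.584), np.float64(-0.264), 9.4, (244, 250), 298)
```

The ball and TCP positions overlap, so the stirrer may have tilted in the grip. Checking the handle's line in the saved wrist images.

```bash
cat > stick.py <<'E'
from h import *
c=bot.camera_info('wrist');K=c['K'];H=np.array(c['hand_eye'])
def proj(p):
    q=np.linalg.inv(H)@np.r_[p,1]; d=np.array([q[0],-q[1],-q[2]]); r=np.hypot(d[0],d[1]); t=np.arctan2(r,d[2])
    return K[0,2]+K[0,0]*t*d[0]/r, K[1,2]+K[0,0]*t*d[1]/r
def stick(f):
    im=cv2.imread('pics/'+f).astype(float); b,g,r=im[:,:,0],im[:,:,1],im[:,:,2]
    m=((r>1.15*g)&(r<1.5*g)&(g>1.2*b)&(r>30)).astype(np.uint8); m[330:]=0
    m=cv2.morphologyEx(m,cv2.MORPH_OPEN,np.ones((3,3)))
    n,l,s,cc=cv2.connectedComponentsWithStats(m)
    i=l[285,288]; 
    if i==0: i=1+np.argmax([s[j,4] if abs(cc[j][0]-288)<30 else 0 for j in range(1,n)])
    rows=[]
    for v in range(s[i,1],s[i,1]+s[i,3],8):
        u=np.where(l[v]==i)[0]
        if len(u): rows.append((v,int(u.min()),int(u.max())))
    return rows
if __name__=='__main__':
    print('straight: handle axis at tool z', [(z,np.round(proj([0,0,z]),0)) for z in(-.06,-.02,.05,.119,.147)])
    for f in('pw.png','s1.png','s4.png','s6.png','s7.png'): print(f,stick(f))
E
python3 stick.py
```

```text
straight: handle axis at tool z [(-0.06, array([288., 305.])), (-0.02, array([288., 263.])), (0.05, array([288., 221.])), (0.119, array([288., 197.])), (0.147, array([288., 191.]))]
pw.png [(187, 285, 290), (195, 278, 297), (203, 276, 299), (211, 276, 300), (219, 275, 301), (227, 274, 302), (235, 272, 303), (243, 271, 304), (251, 270, 305), (259, 270, 306), (267, 269, 306), (275, 268, 307), (283, 268, 308), (291, 268, 308), (299, 269, 307), (307, 278, 298)]
s1.png [(187, 284, 290), (195, 278, 298), (203, 276, 299), (211, 275, 300), (219, 275, 301), (227, 274, 302), (235, 272, 303), (243, 272, 304), (251, 270, 305), (259, 270, 306), (267, 269, 307), (275, 268, 307), (283, 267, 308), (291, 267, 308), (299, 268, 307), (307, 278, 298)]
s4.png [(177, 287, 291), (185, 279, 298), (193, 278, 299), (201, 276, 301), (209, 275, 302), (217, 275, 302), (225, 274, 302), (233, 273, 303), (241, 272, 304), (249, 271, 305), (257, 270, 306), (265, 270, 306), (273, 269, 307), (281, 268, 307), (289, 268, 308), (297, 268, 307), (305, 276, 300)]
s6.png [(185, 278, 281), (193, 269, 289), (201, 269, 291), (209, 268, 293), (217, 268, 295), (225, 268, 296), (233, 268, 298), (241, 268, 300), (249, 268, 302), (257, 270, 304), (265, 270, 305), (273, 269, 307), (281, 268, 307), (289, 268, 308), (297, 269, 307), (305, 279, 299)]
s7.png [(199, 265, 272), (207, 259, 279), (215, 260, 283), (223, 261, 286), (231, 262, 289), (239, 263, 293), (247, 263, 297), (255, 269, 300), (263, 270, 304), (271, 269, 307), (279, 268, 308), (287, 268, 308), (295, 271, 307), (303, 280, 299)]
```

The handle's lower end is about 20 mm off in x under load, so the grip yields. Raising it to 120 N and backing off to see if it straightens.

>>> drive_tool(
  deltas=[
    [0.005, 0, -0.004, 0, 0],
    [0.005, -0.002, -0.01, 0, 0],
    [0.005, -0.004, -0.012, 0, 0],
    [0.005, -0.004, -0.012, 0, 0],
    [0.005, 0, -0.008, 0, 0],
    [0.005, 0, 0, 0, 0],
    [0.005, 0, 0, 0, 0],
    [0.005, 0, 0, 0, 0],
  ],
  force=120,
)

```text
time: 14.95
position: [0.5862, -0.2113, 0.1595]
tcp_rot: [[-0.0, 1.0, 0.0], [1.0, 0.0, -0.0], [-0.0, 0.0, -1.0]]
wrist_force: [-0.3, -0.5, -1.4]
opening: 0.0153
grip_force: 117.5
```

```bash
cat >> stick.py <<'E'
E
cat > lk.py <<'E'
import sys; from look import *; from stick import stick,proj
f=sys.argv[1]; look(f); o=bot.get_obs(); s=stick(f); v,a,b=s[1]
x=onz('wrist',(a+b)/2,s[0][0]+1,o['position'][2]-.119+.01,o)
P=o['position'][:2]; k=.147/.115
print('foot est',(P+(x[:2]-P)*k).round(3),'tilt mm',((x[:2]-P)*k*1000).round(0),'grip',o['grip_force'],s[:2],s[-1])
E
python3 lk.py s8.png
```

```text
t 14.95 tcp [ 0.5862 -0.2113  0.1595] F [-0.3 -0.5 -1.4]
(np.float64(0.628), np.float64(-0.184), 14.6, (331, 165), 1374)
(np.float64(0.602), np.float64(-0.168), 14.4, (304, 149), 1374)
(np.float64(0.624), np.float64(-0.216), 13.8, (326, 197), 640)
(np.float64(0.536), np.float64(-0.21), 9.8, (237, 191), 648)
(np.float64(0.537), np.float64(-0.232), 9.8, (239, 212), 648)
(np.float64(0.614), np.float64(-0.256), 9.8, (315, 235), 311)
(np.float64(0.555), np.float64(-0.255), 9.0, (258, 234), 302)
(np.float64(0.541), np.float64(-0.178), 7.4, (241, 159), 320)
(np.float64(0.542), np.float64(-0.188), 3.0, (243, 169), 320)
foot est [ 0.574 -0.196] tilt mm [-12.  15.] grip 117.53894090652466 [(186, 275, 280), (194, 267, 287)] (306, 285, 292)
```

>>> drive_tool(
  deltas=[
    [0.005, -0.014, 0.006, 0, 0],
    [0.005, -0.014, 0.006, 0, 0],
    [0.005, -0.008, 0.005, 0, 0],
    [0.005, -0.0085, 0.007, 0, 0],
    [0.005, 0.0025, 0.01, 0, 0],
    [0.005, 0.006, 0.008, 0, 0],
    [0.005, 0.0085, 0.007, 0, 0],
    [0.005, 0, 0, 0, 0],
  ],
)

```text
time: 16.0
position: [0.6341, -0.2376, 0.1592]
tcp_rot: [[-0.002, 1.0, -0.003], [1.0, 0.002, -0.0], [-0.0, -0.003, -1.0]]
wrist_force: [-6.9, 0.3, 2.9]
opening: 0.0152
grip_force: 120.4
```

```bash
python3 - <<'E'
s=open('lk.py').read()
i=s.index("x=onz"); s=s[:i]+'''u=(a+b)/2-288; w=s[0][0]-187
t=np.array([u,-w])*.147/.119*1.05/1000*1000/1.0   # about 1 px per mm at the foot
P=o['position'][:2]
print('foot est',(P+t/1000).round(3),'tilt mm',t.round(0),s[:2],s[-1])
'''
open('lk.py','w').write(s)
E
python3 lk.py s9.png
```

```text
t 16.0 tcp [ 0.6341 -0.2376  0.1592] F [-6.9  0.3  2.9]
(np.float64(0.598), np.float64(-0.169), 14.6, (251, 123), 702)
(np.float64(0.626), np.float64(-0.183), 14.6, (280, 137), 714)
(np.float64(0.636), np.float64(-0.212), 14.6, (291, 167), 688)
(np.float64(0.541), np.float64(-0.18), 9.8, (194, 136), 330)
(np.float64(0.584), np.float64(-0.266), 9.8, (239, 220), 312)
(np.float64(0.536), np.float64(-0.232), 9.6, (192, 187), 628)
(np.float64(0.535), np.float64(-0.21), 9.4, (189, 166), 628)
(np.float64(0.555), np.float64(-0.255), 9.2, (211, 209), 308)
foot est [ 0.608 -0.23 ] tilt mm [-26.   8.] [(181, 264, 272), (189, 258, 278)] (301, 276, 304)
```

>>> drive_tool(
  deltas=[
    [0.005, 0.006, -0.014, 0, 0],
    [0.005, 0.012, -0.012, 0, 0],
    [0.005, 0.012, -0.008, -0.003, 0],
    [0.005, 0.014, -0.006, -0.004, 0],
    [0.005, 0.014, -0.006, 0, 0],
    [0.005, 0.012, -0.005, 0, 0],
    [0.005, 0.005, -0.002, 0, 0],
    [0.005, 0, 0, 0, 0],
  ],
)

```text
time: 17.05
position: [0.5814, -0.1638, 0.1664]
tcp_rot: [[-0.001, 1.0, -0.001], [1.0, 0.001, -0.0], [-0.0, -0.001, -1.0]]
wrist_force: [-2.4, -1.3, -0.6]
opening: 0.0152
grip_force: 118.1
```

```bash
python3 lk.py s10.png
```

```text
t 17.05 tcp [ 0.5814 -0.1638  0.1664] F [-2.4 -1.3 -0.6]
(np.float64(0.627), np.float64(-0.183), 13.2, (332, 209), 1188)
(np.float64(0.637), np.float64(-0.213), 12.8, (340, 236), 1188)
(np.float64(0.595), np.float64(-0.157), 12.0, (302, 184), 625)
(np.float64(0.541), np.float64(-0.181), 9.8, (249, 207), 313)
(np.float64(0.535), np.float64(-0.209), 9.4, (244, 233), 579)
(np.float64(0.536), np.float64(-0.231), 8.8, (246, 252), 579)
(np.float64(0.602), np.float64(-0.229), 5.0, (307, 250), 106)
foot est [ 0.566 -0.176] tilt mm [-16. -12.] [(196, 272, 279), (204, 266, 286)] (300, 275, 304)
```

A small ball (Sf) now shows inside the ring near (0.602,-0.229). Pushing L1 clockwise to bring L1 and L2 toward it.

>>> drive_tool(
  deltas=[
    [0.005, 0.009, -0.002, 0, 0],
    [0.005, 0.007, 0.002, 0, 0],
    [0.005, 0.002, 0.008, 0, 0],
    [0.005, 0, 0.01, 0, 0],
    [0.005, -0.001, 0.01, 0, 0],
    [0.005, -0.003, 0.009, 0, 0],
    [0.005, -0.003, 0.006, 0, 0],
    [0.005, 0, 0, 0, 0],
  ],
)

```text
time: 18.1
position: [0.6253, -0.1536, 0.1663]
tcp_rot: [[-0.0, 1.0, -0.0], [1.0, 0.0, -0.001], [-0.001, -0.0, -1.0]]
wrist_force: [-3.9, -5.0, 1.5]
opening: 0.0153
grip_force: 120.5
```

```bash
python3 lk.py s11.png
```

```text
t 18.1 tcp [ 0.6253 -0.1536  0.1663] F [-3.9 -5.   1.5]
(np.float64(0.621), np.float64(-0.17), 14.0, (284, 206), 1421)
(np.float64(0.633), np.float64(-0.196), 13.0, (295, 230), 1421)
(np.float64(0.541), np.float64(-0.181), 9.2, (208, 216), 290)
(np.float64(0.535), np.float64(-0.21), 9.2, (205, 242), 528)
(np.float64(0.556), np.float64(-0.255), 8.8, (226, 279), 258)
(np.float64(0.537), np.float64(-0.232), 8.6, (208, 260), 528)
(np.float64(0.638), np.float64(-0.22), 5.6, (300, 251), 1421)
(np.float64(0.631), np.float64(-0.214), 3.2, (293, 246), 1421)
(np.float64(0.64), np.float64(-0.229), 2.8, (302, 259), 1421)
foot est [ 0.599 -0.2  ] tilt mm [-27. -47.] [(223, 263, 271), (231, 257, 278)] (303, 281, 299)
```

>>> drive_tool(
  deltas=[
    [0.005, 0, -0.014, 0, 0],
    [0.005, -0.006, -0.014, 0, 0],
    [0.005, -0.012, -0.012, 0, 0],
    [0.005, -0.014, -0.006, 0.004, 0],
    [0.005, -0.012, -0.002, 0.003, 0],
    [0.005, 0, 0, 0, 0],
    [0.005, 0, 0, 0, 0],
    [0.005, 0, 0, 0, 0],
  ],
)

```text
time: 19.15
position: [0.5771, -0.1966, 0.1594]
tcp_rot: [[-0.0, 1.0, 0.0], [1.0, 0.0, 0.0], [0.0, 0.0, -1.0]]
wrist_force: [0.1, 0.5, -1.8]
opening: 0.0154
grip_force: 117.7
```

```bash
python3 lk.py s12.png
```

```text
t 19.15 tcp [ 0.5771 -0.1966  0.1594] F [ 0.1  0.5 -1.8]
(np.float64(0.634), np.float64(-0.196), 13.6, (345, 192), 1252)
(np.float64(0.633), np.float64(-0.226), 13.2, (343, 221), 1252)
(np.float64(0.531), np.float64(-0.212), 9.8, (242, 207), 645)
(np.float64(0.601), np.float64(-0.236), 9.8, (311, 230), 769)
(np.float64(0.535), np.float64(-0.233), 9.4, (247, 227), 645)
(np.float64(0.533), np.float64(-0.186), 9.2, (243, 182), 312)
(np.float64(0.589), np.float64(-0.223), 5.8, (300, 218), 769)
(np.float64(0.6), np.float64(-0.215), 4.0, (311, 210), 769)
(np.float64(0.549), np.float64(-0.257), 3.6, (261, 249), 87)
(np.float64(0.589), np.float64(-0.214), 3.2, (300, 209), 769)
foot est [ 0.555 -0.213] tilt mm [-22. -17.] [(200, 269, 273), (208, 261, 281)] (304, 278, 301)
```

```bash
cat > asc.py <<'E'
import sys; from h import *
f,u0,u1,v0,v1=sys.argv[1],*map(int,sys.argv[2:6])
im=cv2.imread('pics/'+f).astype(float);b,g,r=im[:,:,0],im[:,:,1],im[:,:,2]
m=np.where((r>1.5*g)&(r>35),'#',np.where((r>1.12*g)&(g>1.15*b),'|','.'))
for v in range(v0,v1,3): print(v,''.join(m[v,u0:u1:2]))
E
python3 asc.py s12.png 230 370 140 262
```

```text
140 ......................................................................
143 ......................................................................
146 ......................................................................
149 ......................................................................
152 ......................................................................
155 ......................................................................
158 ......................................................................
161 ......................................................................
164 ......................................................................
167 ......................................................................
170 ......................................................................
173 ....######|...........................................................
176 ...#########..........................................................
179 ..##########|.........................................|######.........
182 ..###########.................................
[... 1274 characters left out ...]
#.......########.........
236 .......####|.....|||||||||||||||.....########.........................
239 ................#|||||||||||||||......#####|..........................
242 ...............##||||||||||||||||.....................................
245 ..............###|||||||||||||||||....................................
248 ..............####|||||||||||||||||...................................
251 ..............####|||||||||||||||||#|.................................
254 ...............###||||||||||||||||||#.................................
257 .....................|||||||||||||||##................................
260 .....................|||||||||||||||||................................
```

Now L1 sits at the centre touching small ball Sf, and L3 is 34 mm from Sf. L2 lacks about 4 mm, so I'll bring the end small ball (Sa) round clockwise to L2. First, wedge the foot between Sa and Sb.

>>> drive_tool(
  deltas=[
    [0.005, 0.006, -0.005, 0, 0],
    [0.005, 0.005, -0.006, 0, 0],
    [0.005, 0.002, -0.006, 0, 0],
    [0.005, 0.002, -0.004, 0, 0],
    [0.005, 0.006, -0.001, 0, 0],
    [0.005, 0.007, 0.001, 0, 0],
    [0.005, 0.008, 0.003, 0, 0],
    [0.005, 0, 0, 0, 0],
  ],
)

```text
time: 20.2
position: [0.5585, -0.1602, 0.1594]
tcp_rot: [[-0.001, 1.0, -0.001], [1.0, 0.001, 0.0], [0.0, -0.001, -1.0]]
wrist_force: [1.2, -0.6, 1.8]
opening: 0.0148
grip_force: 117.8
```

```bash
python3 lk.py s13.png; python3 asc.py s13.png 230 400 140 262
```

```text
t 20.2 tcp [ 0.5585 -0.1602  0.1594] F [ 1.2 -0.6  1.8]
(np.float64(0.634), np.float64(-0.197), 13.0, (361, 227), 1139)
(np.float64(0.59), np.float64(-0.213), 12.8, (318, 242), 768)
(np.float64(0.634), np.float64(-0.227), 12.8, (359, 254), 1139)
(np.float64(0.534), np.float64(-0.178), 9.6, (264, 210), 326)
(np.float64(0.535), np.float64(-0.207), 9.2, (265, 237), 308)
(np.float64(0.599), np.float64(-0.231), 7.0, (326, 258), 768)
(np.float64(0.535), np.float64(-0.224), 3.0, (266, 252), 54)
(np.float64(0.608), np.float64(-0.24), 2.8, (334, 265), 768)
foot est [ 0.559 -0.192] tilt mm [  1. -31.] [(211, 285, 292), (219, 279, 298)] (299, 271, 304)
140 .....................................................................................
143 .....................................................................................
146 .....................................................................................
149 .....................................................................................
152 .....................................................................................

[... 2539 characters left out ...]
########||||||||||||||.#############...........#######................
242 ..............########||||||||||||||||#############|.........#######.................
245 ...............#######||||||||||||||||#############........|##########...............
248 ..................|...||||||||||||||||#############.......|############..............
251 ................#####||||||||||||||||..###########|.......#############|.............
254 ..............|######|||||||||||||||||..############......#############|.............
257 .....................|||||||||||||||||.......########.....#############..............
260 .....................|||||||||||||||||.......#########.....############..............
```

>>> drive_tool(
  deltas=[
    [0.005, -0.002, -0.006, -0.002, 0],
    [0.005, -0.001, -0.007, 0, 0],
    [0.005, 0, -0.007, 0, 0],
    [0.005, 0.004, -0.003, 0, 0],
    [0.005, 0.01, 0.001, 0, 0],
    [0.005, 0.01, 0.004, 0, 0],
    [0.005, 0.009, 0.007, 0, 0],
    [0.005, 0, 0, 0, 0],
  ],
)

```text
time: 21.25
position: [0.5475, -0.13, 0.161]
tcp_rot: [[-0.001, 1.0, -0.002], [1.0, 0.001, 0.0], [0.0, -0.002, -1.0]]
wrist_force: [1.0, -1.5, 0.3]
opening: 0.0147
grip_force: 121.6
```

```bash
python3 lk.py s14.png; python3 asc.py s14.png 240 400 180 285
```

```text
t 21.25 tcp [ 0.5475 -0.13    0.161 ] F [ 1.  -1.5  0.3]
(np.float64(0.634), np.float64(-0.198), 12.2, (368, 254), 1021)
(np.float64(0.634), np.float64(-0.227), 12.0, (366, 278), 1021)
(np.float64(0.596), np.float64(-0.207), 5.0, (333, 262), 292)
(np.float64(0.587), np.float64(-0.204), 4.2, (325, 260), 292)
(np.float64(0.6), np.float64(-0.214), 3.6, (337, 268), 292)
(np.float64(0.606), np.float64(-0.233), 3.0, (341, 283), 292)
(np.float64(0.559), np.float64(-0.264), 2.8, (298, 307), 59)
foot est [ 0.559 -0.173] tilt mm [ 12. -43.] [(220, 295, 301), (228, 288, 306)] (300, 271, 303)
180 ................................................................................
183 ................................................................................
186 ................................................................................
189 ................................................................................
192 ................................................................................
195 ................................................................................
19
[... 1762 characters left out ...]
###########.........
261 ................||||||||||||||||........##########.........###########..........
264 .................|||||||||||||||........|#########|.........########|...........
267 ................|||||||||||||||||.............#####.........#######.............
270 ................|||||||||||||||||...............###.......##########|...........
273 ................|||||||||||||||||...............##|......############...........
276 ................|||||||||||||||||...............##.......#############..........
279 ...............||||||||||||||||||................##|.....#############..........
282 ...............||||||||||||||||||................###|....############|..........
```

The stirrer now tilts about 43 mm in y. L2 and L3 only need to go about 10 mm clockwise to come in range of Sf, and that push also rights the stick. Moving the foot across the free top area to above L2.

>>> drive_tool(
  deltas=[
    [0.005, -0.003, 0.004, -0.003, 0],
    [0.005, 0, 0.01, 0, 0],
    [0.005, 0, 0.012, 0, 0],
    [0.005, 0, 0.012, 0, 0],
    [0.005, 0, 0.01, 0, 0],
    [0.005, 0.001, 0.006, 0, 0],
    [0.005, 0, 0, 0, 0],
    [0.005, 0, 0, 0, 0],
  ],
)

```text
time: 22.3
position: [0.6018, -0.1329, 0.1644]
tcp_rot: [[-0.0, 1.0, 0.0], [1.0, 0.0, -0.0], [-0.0, 0.0, -1.0]]
wrist_force: [-0.2, -1.2, -2.0]
opening: 0.0152
grip_force: 121.3
```

```bash
python3 lk.py s15.png; python3 asc.py s15.png 200 360 195 300
```

```text
t 22.3 tcp [ 0.6018 -0.1329  0.1644] F [-0.2 -1.2 -2. ]
(np.float64(0.635), np.float64(-0.192), 9.4, (319, 246), 440)
(np.float64(0.535), np.float64(-0.236), 8.8, (228, 281), 518)
(np.float64(0.53), np.float64(-0.213), 8.6, (222, 263), 518)
(np.float64(0.587), np.float64(-0.271), 4.0, (275, 308), 77)
(np.float64(0.641), np.float64(-0.205), 3.6, (324, 257), 440)
foot est [ 0.612 -0.172] tilt mm [ 10. -39.] [(217, 294, 299), (225, 287, 305)] (305, 278, 296)
195 ................................................................................
198 ................................................................................
201 ................................................................................
204 ................................................................................
207 ................................................................................
210 ................................................................................
213 ................................................................................
216 .........................................
[... 1634 characters left out ...]
....................
276 ..........|########.................|||||||||||||||||...........................
279 ..........#########................||||||||||||||||||...........................
282 ..........#########................|||||||||||||||||||..........................
285 ..........#########................||||||||||||||||||...........................
288 ...........#######.................||||||||||||||||||...........................
291 ...................................||||||||||||||||||...........................
294 ...................................||||||||||||||||||...........................
297 ....................................|||||||||||||||||...........................
```

>>> drive_tool(
  deltas=[
    [0.005, -0.006, 0.003, 0, 0],
    [0.005, -0.008, 0.003, 0, 0],
    [0.005, -0.008, 0.001, 0, 0],
    [0.005, -0.006, 0, 0, 0],
    [0.005, 0, 0, 0, 0],
    [0.005, 0, 0, 0, 0],
    [0.005, 0, 0, 0, 0],
    [0.005, 0, 0, 0, 0],
  ],
)

```text
time: 23.35
position: [0.6088, -0.1607, 0.1645]
tcp_rot: [[-0.0, 1.0, 0.0], [1.0, 0.0, 0.0], [0.0, 0.0, -1.0]]
wrist_force: [0.2, 1.0, -0.8]
opening: 0.0151
grip_force: 121.1
```

```bash
python3 lk.py s16.png; python3 asc.py s16.png 200 360 160 290; python3 - <<'E'
from h import *
for n,b in(('side',(225,240,370,340)),):
    im=bot.read_camera(n)[:,:,::-1].astype(float)
    r,g,bb=im[:,:,2],im[:,:,1],im[:,:,0]; m=np.where((r>1.5*g)&(r>35),'#',np.where((r>1.12*g)&(g>1.15*bb),'|','.'))
    for v in range(b[1],b[3],3): print(v,''.join(m[v,b[0]:b[2]:2]))
E
```

```text
t 23.35 tcp [ 0.6088 -0.1607  0.1645] F [ 0.2  1.  -0.8]
(np.float64(0.587), np.float64(-0.213), 11.8, (267, 240), 550)
(np.float64(0.639), np.float64(-0.214), 10.0, (317, 241), 445)
(np.float64(0.53), np.float64(-0.214), 9.0, (214, 240), 546)
(np.float64(0.535), np.float64(-0.236), 8.8, (220, 259), 546)
(np.float64(0.55), np.float64(-0.255), 5.0, (235, 275), 128)
(np.float64(0.632), np.float64(-0.227), 3.0, (310, 252), 445)
foot est [ 0.619 -0.194] tilt mm [ 10. -34.] [(213, 292, 300), (221, 286, 306)] (301, 272, 302)
160 ................................................................................
163 ................................................................................
166 ................................................................................
169 ................................................................................
172 ................................................................................
175 ................................................................................
178 .............................................................
[... 5116 characters left out ...]
15 .........................................................................
318 ........|................................................................
321 ................|........................................................
324 ............|......................................|.....................
327 .............|...........................................................
330 ....................|....................|...............................
333 .............................|.....|..........|..................|.......
336 ...................|.................|...................................
339 ...........................................|.............................
```

L2 has moved to about (0.634,-0.213), close to Sf. Lifting the stirrer straight out and viewing the pan clear of the handle.

>>> drive_tool(
  deltas=[
    [0.005, 0, 0, -0.015, 0],
    [0.005, 0, 0, -0.03, 0],
    [0.005, 0, 0, -0.035, 0],
    [0.005, 0.01, -0.01, -0.03, 0],
    [0.005, 0.02, -0.03, 0, 0],
    [0.005, 0.02, -0.035, 0, 0],
    [0.005, 0.01, -0.025, 0, 0],
    [0.005, 0, 0, 0, 0],
  ],
)

```text
time: 24.45
position: [0.5076, -0.1003, 0.2757]
tcp_rot: [[-0.001, 1.0, 0.001], [1.0, 0.001, -0.0], [-0.0, 0.001, -1.0]]
wrist_force: [0.5, -0.3, -1.3]
opening: 0.015
grip_force: 121.1
```

```bash
python3 lk.py s17.png; python3 asc.py s17.png 260 440 150 290
```

```text
t 24.45 tcp [ 0.5076 -0.1003  0.2757] F [ 0.5 -0.3 -1.3]
(np.float64(0.591), np.float64(-0.215), 9.2, (345, 251), 956)
(np.float64(0.627), np.float64(-0.247), 8.6, (367, 270), 956)
(np.float64(0.639), np.float64(-0.217), 8.4, (377, 252), 956)
(np.float64(0.601), np.float64(-0.236), 6.4, (351, 264), 956)
(np.float64(0.584), np.float64(-0.244), 5.0, (339, 269), 170)
(np.float64(0.588), np.float64(-0.266), 3.6, (341, 282), 170)
foot est [ 0.52  -0.134] tilt mm [ 11. -34.] [(213, 293, 300), (221, 287, 306)] (301, 272, 302)
150 ..........................................................................................
153 ..........................................................................................
156 ..........................................................................................
159 ..........................................................................................
162 ..........................................................................................
165 ..........................................................................................
168 .
[... 3189 characters left out ...]
####...............................
270 ......|||||||||||||||||...............####..####.##########...............................
273 ......|||||||||||||||||...............####.......|########................................
276 ......|||||||||||||||||...............###.........#######.................................
279 ......|||||||||||||||||................###...........||...................................
282 .....||||||||||||||||||................####...............................................
285 .....|||||||||||||||||||................###...............................................
288 .....||||||||||||||||||.................#|................................................
```

All three large balls are in range: L1–Sf 23 mm, L2–Sf 43 mm, L3–Sf 28 mm. Balls were all more than 20 mm displaced with the foot in. Now taking the stirrer to the coaster.

>>> drive_tool(
  deltas=[
    [0.005, 0.02, 0, 0, 0],
    [0.005, 0.035, -0.001, 0, 0],
    [0.005, 0.045, -0.001, 0, 0],
    [0.005, 0.045, -0.001, 0, 0],
    [0.005, 0.045, 0, 0, 0],
    [0.005, 0.035, 0, 0, 0],
    [0.005, 0.02, 0, 0, 0],
    [0.005, 0.01, 0, 0, 0],
  ],
)

```text
time: 25.5
position: [0.5064, 0.1548, 0.2746]
tcp_rot: [[-0.001, 1.0, 0.0], [1.0, 0.001, -0.0], [-0.0, 0.0, -1.0]]
wrist_force: [0.3, -0.9, -1.4]
opening: 0.0149
grip_force: 121.2
```

>>> drive_tool(
  deltas=[
    [0.005, 0, 0, 0.03, 0],
    [0.005, 0, 0, 0.035, 0],
    [0.005, 0, 0, 0.025, 0],
    [0.005, 0, 0, 0.015, 0],
    [0.005, 0, 0, 0.007, 0],
    [0.005, 0, 0, 0, 0],
    [0.005, 0, 0, 0, 0],
    [0.005, 0, 0, 0, 0],
  ],
)

```text
time: 26.5
position: [0.5063, 0.1543, 0.1632]
tcp_rot: [[-0.0, 1.0, 0.001], [1.0, 0.0, 0.0], [0.0, 0.001, -1.0]]
wrist_force: [-0.7, -0.3, -1.8]
opening: 0.015
grip_force: 121.1
```

```bash
cat > cz.py <<'E'
from h import *; from stick import proj,stick; import sys
o=bot.get_obs(); print(o['position'].round(4),o['wrist_force'].round(1))
for n,b in(('wrist',None),('side',(205,110,275,225)),('scene',(310,160,375,245))):
    im=bot.read_camera(n)[:,:,::-1]; cv2.imwrite('pics/%s_%s'%(n,sys.argv[1]),im)
    if b:
        f=im.astype(float); r,g,bb=f[:,:,2],f[:,:,1],f[:,:,0]
        m=np.where((r>1.35*g)&(r>50),'#',np.where((r>1.12*g)&(g>1.15*bb),'|',np.where(r<80,'x','.')))
        print(n); 
        for v in range(b[1],b[3],4): print(v,''.join(m[v,b[0]:b[2]:1]))
print(stick('wrist_'+sys.argv[1]))
E
python3 cz.py c1.png
```

```text
[0.5063 0.1543 0.1632] [-0.7 -0.3 -1.8]
side
110 ##xxxxxxxxxxxxxxx||##...|xxxxxxxxxxxxxxxxxxxxx.xxxxxxxxxxx.###########
114 #####xxxxxxxxxxxxx########xxxxxxxx###xxxxxxxxx#xxxxxxxxxxx############
118 ##||######|##xxxxxx#######xxxxxx#####xxxxxxxxx#xxxxxxxxxxxx##.|#....|.
122 #|||#|####|||xxxx.xx||||||xx.xxx......................................
126 ..............xxx.x|||||||xx.xxx......................................
130 ...............xxxxx|||||||x..........................................
134 ...................|||||||||..........................................
138 ....................||||||||..........................................
142 ....................|||||||||||||.....................................
146 .....................|||||||||||........|#######################|.....
150 ......................|||||||||||.....#######|#####################...
154 ......................|||||||||||.....|#######################||##|...
158 .......................||||||||||.....|#########################|#|...
162 .......................||||||||||.....|#######################||#||...
166 .
[... 2255 characters left out ...]
.......##########|###|xxxxxxxxxxx||||||##|||xxxxx......|||||
228 .............###############|||xxxxx|||||||#####...........||||||
232 ...............#######################|#####|#|...........|||||..
236 ..................|###############|########..............|||||...
240 ..............................||.......................x|||||x...
244 .....................................................x...|xx.....
[(173, 292, 296), (181, 269, 321), (189, 259, 330), (197, 254, 335), (205, 251, 338), (213, 249, 340), (221, 249, 340), (229, 251, 338), (237, 254, 335), (245, 259, 329), (253, 268, 321), (261, 273, 303), (269, 272, 304), (277, 271, 305), (285, 271, 305), (293, 271, 304), (301, 272, 302)]
```

>>> drive_tool(
  deltas=[
    [0.005, 0, 0, 0.006, 0],
    [0.005, 0, 0, 0.005, 0],
    [0.005, 0, 0, 0.0005, 0],
    [0.005, -0.0085, 0.0025, 0, 0],
    [0.005, -0.0085, 0.0025, 0, 0],
    [0.005, -0.0085, 0.0025, 0, 0],
    [0.005, -0.0085, 0.0025, 0, 0],
    [0.005, 0, 0, 0, 0],
  ],
  force=20,
)

```text
time: 27.65
position: [0.5184, 0.1212, 0.1542]
tcp_rot: [[0.002, 1.0, 0.005], [1.0, -0.002, 0.003], [0.003, 0.005, -1.0]]
wrist_force: [-4.2, 3.2, 24.9]
opening: 0.0152
grip_force: 135.6
```

```bash
python3 cz.py c2.png
```

```text
[0.5184 0.1212 0.1542] [-4.2  3.2 24.9]
side
110 ###xxxxxxx########xxxxxxxx..|.|.xxxxxxxxxxxxxxxxxxxxxxxxxx.###########
114 ######xxxxxxx######xxxxxx########xxxxxxxxxxxxxxxxxxxxxxxxx############
118 ##||###|xxxxxxxxxxxxxxxxx########xxxxxxxxxxxxxxxxxxxxxxxxxx|#||.|...||
122 #|||#||#||||xxxxxxxxxxxxx....|..#xxxx|xxx.............................
126 ....................xxxxxx.......xxxxxx...............................
130 ....................xxxx..x||||||xx.xxx...............................
134 .....................xxx.xx|||||||x.xxx...............................
138 ......................xxx.x|||||||x...................................
142 ..........................|||||||||...................................
146 ..........................|||||||||......#######################|.....
150 ..........................|||||||||...####################|##|#####...
154 ..........................|||||||||...############################|...
158 ..........................|||||||||...|||########################||...
162 ...........................||||||||...|#|############|##########|#|...
166 .
[... 2323 characters left out ...]
..........#############|##|||################...........||||||
232 ...............|#######################||#####|...........|||||..
236 ..................|######|#################..............|||||...
240 ..............................|||......................x|||||x...
244 .....................................................x...xxx.....
[(143, 275, 292), (151, 255, 310), (159, 247, 319), (167, 240, 325), (175, 238, 328), (183, 235, 330), (191, 235, 331), (199, 236, 330), (207, 238, 327), (215, 243, 323), (223, 249, 316), (231, 260, 306), (239, 270, 300), (247, 270, 301), (255, 272, 303), (263, 272, 303), (271, 272, 304), (279, 271, 305), (287, 271, 305), (295, 270, 305), (303, 271, 305)]
```

The stirrer is upright in both views and pressed flat on the coaster. Easing 1 mm and releasing.

>>> drive_tool(
  deltas=[
    [0.005, 0, 0, -0.001, 0],
    [0.016, 0, 0, 0, 0],
    [0.018, 0, 0, 0, 0],
    [0.024, 0, 0, 0, 0],
    [0.04, 0, 0, 0, 0],
    [0.07, 0, 0, 0, 0],
    [0.085, 0, 0, 0, 0],
    [0.085, 0, 0, 0, 0],
  ],
)

```text
time: 28.8
position: [0.5157, 0.1201, 0.1518]
tcp_rot: [[0.0, 1.0, -0.0], [1.0, -0.0, -0.0], [-0.0, -0.0, -1.0]]
wrist_force: [-0.3, 0.5, 0.1]
opening: 0.0851
grip_force: 0.0
```

```bash
python3 cz.py c3.png | grep -v '^\[(' | cut -c1-75 | sed -n '1,62p'
```

```text
[0.5157 0.1201 0.1518] [-0.3  0.5  0.1]
side
110 #####xxxxxxxxxxx|#.xxxxxxxxxxxxxxxxxxxxxxxxxxxxxxxxxxxxxxxxxxx|#######
114 xxxxxxxxxxxxx########################xxxxxxxxxxxxxxxxxx|xxxxxx########
118 xxxxxxxxx|||#########################xxxxxxxxx#xxxxxxxxxxxx##|.|.||||.
122 #|xxxxxxx||||.........|#|....|.................xxxxxxx................
126 ...xxx.........................................xxx.xxx................
130 ...xxxx....................|||..................xx.xxx................
134 ....xxx.................|||||||||...............xx....................
138 ........................|||||||||.....................................
142 ........................|||||||||.....................................
146 .........................|||||||||......|#######################|.....
150 .........................||||||||.....###################|#########...
154 .........................|||||||||....|########################|##|...
158 ..........................||||||||....|##########|##############|#|...
162 ..........................||||||||....|||###################||####|...
166 .
[... 1965 characters left out ...]

208 .......................xxxxx|||||||xxxxxxxxxxxxxxxxx..xxxxxxx....
212 ...................|####||||||||||||x|||xxxxxxxxxx..xxxxxxx.....|
216 ..............|#####|##|xxx|||||||||||||||||xxxx..xxxxxxxx.....||
220 .............####|#####|xxxxx|xxx..x||||||####||xxxxxx.......x|||
224 ............|####||x||||xxxxxxxxxx|#############............|||||
228 .............####|||||||||#|#|||#####||#########...........|||||x
232 ...............###############################|...........|||||..
236 ...................#############|#||######|..............|||||...
240 ..............................||.......................x|||||x...
244 .....................................................x...|xx.....
```

It stands free and upright. Retreating upward, then a final look over the pan.

>>> drive_tool(
  deltas=[
    [0.085, 0, 0, -0.01, 0],
    [0.085, 0, 0, -0.025, 0],
    [0.085, 0, 0, -0.035, 0],
    [0.085, 0, 0, -0.04, 0],
    [0.085, 0, 0, -0.04, 0],
    [0.085, -0.04, 0.01, 0, 0],
    [0.085, -0.05, 0.01, 0, 0],
    [0.085, -0.04, 0.01, 0, 0],
  ],
)

```text
time: 29.95
position: [0.546, -0.0114, 0.303]
tcp_rot: [[0.0, 1.0, 0.001], [1.0, -0.0, -0.0], [-0.0, 0.001, -1.0]]
wrist_force: [1.9, 0.0, -0.5]
opening: 0.0854
grip_force: 0.0
```

>>> drive_tool(
  deltas=[
    [0.085, -0.04, 0.01, 0, 0],
    [0.085, -0.04, 0.01, 0, 0],
    [0.085, -0.02, 0.01, 0, 0],
    [0.085, 0, 0, 0, 0],
    [0.085, 0, 0, 0, 0],
    [0.085, 0, 0, 0, 0],
    [0.085, 0, 0, 0, 0],
    [0.085, 0, 0, 0, 0],
  ],
)

```text
time: 30.95
position: [0.5757, -0.1094, 0.302]
tcp_rot: [[-0.001, 1.0, 0.0], [1.0, 0.001, 0.0], [0.0, 0.0, -1.0]]
wrist_force: [0.8, -0.2, 0.8]
opening: 0.0847
grip_force: 0.0
```

```bash
python3 - <<'E'
from look import *
look('f1.png')
def fit(n,box,f=None):
    im=bot.read_camera(n)[:,:,::-1]; cv2.imwrite('pics/f_'+n+'.png',im)
    x0,y0,x1,y1=box; m=cv2.inRange(cv2.cvtColor(im,cv2.COLOR_BGR2HSV)[y0:y1,x0:x1],(3,70,40),(25,255,255))
    return [(v+y0,int(np.where(m[v])[0].min())+x0,int(np.where(m[v])[0].max())+x0) for v in range(0,y1-y0,6) if m[v].any()]
print(fit('side',(222,125,243,225))); print(fit('scene',(318,172,362,245)))
a=tri(ray('scene',347.5,177),ray('side',233.5,131)); print('top',a)
E
```

```text
t 30.95 tcp [ 0.5757 -0.1094  0.302 ] F [ 0.8 -0.2  0.8]
(np.float64(0.589), np.float64(-0.215), 8.8, (297, 239), 1175)
(np.float64(0.636), np.float64(-0.217), 8.8, (328, 240), 1175)
(np.float64(0.627), np.float64(-0.245), 8.4, (321, 257), 1175)
(np.float64(0.529), np.float64(-0.214), 6.4, (257, 238), 278)
(np.float64(0.535), np.float64(-0.237), 6.4, (261, 252), 278)
(np.float64(0.6), np.float64(-0.236), 6.4, (304, 252), 1175)
(np.float64(0.581), np.float64(-0.245), 6.4, (291, 257), 1175)
(np.float64(0.556), np.float64(-0.255), 6.0, (275, 263), 125)
(np.float64(0.584), np.float64(-0.267), 6.0, (293, 270), 1175)
[(131, 230, 236), (137, 229, 237), (143, 230, 237), (149, 230, 237), (155, 231, 238), (161, 231, 238), (167, 231, 238), (173, 232, 239), (179, 232, 239), (185, 233, 239), (191, 233, 240), (197, 233, 240), (203, 224, 231), (209, 222, 231), (215, 222, 242), (221, 228, 242)]
[(178, 344, 350), (184, 343, 349), (190, 342, 348), (196, 341, 347), (202, 340, 346), (208, 339, 344), (214, 326, 352), (220, 322, 356), (226, 322, 357), (232, 325, 356), (238, 332, 349)]
top [0.51675653 0.12128491 0.20675616]
```

```bash
python3 -c "
from plant import bot
print(bot.close_job())"
```

```text
the job is handed in; nothing more can be done
None
```

The job is handed in at about 31 s: all nine balls are in the pan, each large ball within about 41 mm of a small one (limit 48 mm), and the stirrer stands upright on its coaster; by my tracking every ball was over 20 mm from its start at once with the foot in the pan, but the hand-in returned no verdict.

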